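Push a sensor capsule out of its cast housing on the bench push-out stand

ROBOT

A 7-joint arm with a two-finger parallel gripper is mounted at the origin on the work surface. World frame = base frame: x ahead of the robot, y to its left, z up, the work surface at z = 0. Lengths are in m, angles in rad, forces in N, time in s.
With the tool pointing down it reaches from about 0.425 to 0.825 m from the base axis. Payload 3.6 kg.
Tool frame: the origin (TCP) lies at the very end of the fingers, on their centre line; the grasp point (between the pads) lies 19 mm behind it (manip.grip_depth is the distance from the TCP to the grasp point, in m); x points along the fingers, y is the direction in which the jaws open and shut, and the axes are right-handed (so a half turn about x gives the same grasp; the last joint's range is limited). The gripper opens to 93 mm and grips with 3 to 60 N. Pads are 15 mm wide; open, the fingers measure 128 mm over their backs; the gripper's body (75 mm by 188 mm) begins 65 mm behind the grasp point.
Start: joints at [1.204, 0.615, -0.013, 1.423, 0.008, 1.103, -0.04], TCP at [0.217, -0.613, 0.219] pointing down, gripper open.
Joint ranges: [-3.12, 3.12], [-0.3, 2.06], [-1.34, 1.32], [0.26, 2.42], [-1.36, 4.5], [0.01, 1.98], [-2.84, 2.84]. Speed limits (rad/s): [2.79, 2.79, 3.14, 3.14, 3.14, 3.14, 3.14].

INTERFACE

Orientations are given as a unit quaternion [w, x, y, z].
In Python, from workcell import manip gives the robot as it stands. The module is installed in compiled form; this text tells all that it offers.
- The arm moves only by the shell command python3 -m creep 'ROWS' [FORCE]. ROWS is JSON, a list of rows, each a list of 3 entries, a list of its own where there are three numbers: the opening, from 0 (shut) to 1 (fully open), then the shift along the tool's x, y, z in mm, then the turn about the tool's x in rad. A call has exactly 5 rows; each row is the pose to reach, as a shift and turn from the pose commanded when the call began, along the tool's axes at that moment; what a row does not reach only later rows make up. A row lasts 1/10 s, in which the tool goes at most 50 mm and 8.59 degrees, less where a joint would pass 70% of its speed; a pose out of reach is approached as far as the arm can. A call with a gripper value outside its range is refused whole. The fingers move at their own pace and stop on an object; FORCE is the grip in N (left out, the last holds). Time passes only in rows, so rows that repeat a pose let the fingers close, or fill a call up. It gives the time, the measured TCP pose, the force and the opening at its end, in the units of the state.
- manip.read_state(): the state, without advancing time (a new reading comes with each control period).
- manip.camera(name): name is "scene" or "top" or "wrist"; returns the picture (400x640x3 uint8, red, green, blue); there is no depth.
- manip.camera_params(name): a dict with "fx", "fy", "cx", "cy" (pixels), "T" (4x4, takes a point from camera to world coordinates). Camera axes: x right, y down, z forward; pixel columns grow to the right and rows downward; lengths in m; the calibration is good to about 2 mm. A picture is of the moment at which its call begins: read the wrist's pose just before it. camera_params takes no time and is no camera call; for the wrist camera it gives the pose at the moment of the call.
- manip.job_done(): hands the job in, once; it reports no verdict.
The state is a dict: "t": time; "joints": joint angles; "dq": joint speeds; "effort": joint torques, N m; "ee_pos": TCP position; "tcp_rot": TCP orientation; "contact_force": force on the tool from outside, world axes, zero at the start; "wrist_torque": the same for the moment, N m; "gripper_width": opening from 0.0 (shut) to 1.0 (fully open).
Only numpy, scipy, OpenCV 4.12 (cv2) and the standard library are available. Lean on these libraries where they do the work, as an engineer would, in place of code of your own. Each camera call takes 0.05 s, during which the arm holds its last target. There are 200 camera calls.

TASK

Get the brass sensor capsule out of the small cast aluminium housing: gently fit the hole in the housing's underside over the off-centre pin of the push-out stand, feeling for it without forcing the pin against the metal, and press the housing down until it sits on the stand's pillar and the capsule stands up out of its pocket. Then pull the capsule out and stand it upright in the blue parts tray, leaving the housing sitting on the stand. Leave the other things on the bench where they are.

Things in the scene. Friction and masses are not known exactly. Their poses are not given: they have to be found in the camera images.
- housing_center (a point): Loose cast aluminium housing, a block 72 mm (its x) by 50 mm (its y) by 30 mm high, about 250 g, starting flat on the bench, pocket upwards. This point is its centre, 15 mm above its underside. Grip it across its 50 mm width with the fingers clear of the underside. Its metal marks if the stand (pin or pillar) bears on it with more than 30 N.
- housing_hole (a point): Centre of the access hole's mouth in the housing's underside, z up into the housing. The round hole is 13 mm in diameter with a 1 mm chamfer and goes straight up through the 8 mm floor of the housing into the pocket.
- housing_pocket (a point): Centre of the mouth of the round pocket in the middle of the housing's top (25 mm diameter, 22 mm deep, above the access hole). Two spring clips low in it, on its x sides, 10 to 18 mm above the housing's underside, pinch the capsule: pushing it up takes roughly 5 to 20 N for the first 10 mm; beyond that it is free.
- capsule_center (a point): Loose brass-cased sensor capsule with a black face, an upright cylinder 24 mm across and 22 mm high, about 50 g; this point is its centre, z along its axis. It starts in the housing's pocket, face flush with the housing's top, so it cannot be gripped. With the housing fully down on the pillar it stands 16 mm proud and can be gripped and lifted straight out.
- stand: Push-out stand, fixed to the bench: a blue round base 80 mm across and 10 mm high, and on it a dark pillar 32 mm across whose flat top is 55 mm above the bench. The origin is the centre of its underside, on the bench. Stand and pin are rigid and do not give.
- stand_top (a point): Centre of the pillar's flat top, z up. On this top stands a steel pin, 9 mm across and 24 mm high (blunt, the rim of its flat tip chamfered by under 1 mm). The pin's axis is exactly 7 mm away from this point, in a direction that differs every time, is not measured and is unrelated to the axes given here: find it by feel or by looking.
- tray: Blue open parts tray, fixed to the bench, 110 mm (its x) by 130 mm (its y) outside, walls 3 mm thick and 18 mm high. The origin is the centre of its underside, on the bench.
- tray_in (a point): Centre of the tray's inner floor (3 mm above the bench), z up.
- screwdriver_grip (a point): Bystander: loose screwdriver, 190 mm long, lying on the bench; this point is in its black handle.
- case_center (a point): Bystander: loose green component case with a clear lid, 70 by 110 by 44 mm, 450 g; this point is inside it, 20 mm above the bench.
- cover_center (a point): Bystander: loose flat aluminium cover plate, 50 by 72 by 5 mm, lying on the bench; this point is its centre.
- board_center (a point): Bystander: loose small green circuit board with a terminal block, 34 by 44 by 14 mm, lying on the bench; this point is near its centre, 5 mm above the bench.
There are look-alikes about, which are no part of the job. There is more than one size of the part that bears housing_center; the job needs the smallest.

How it is judged:
By the outcome, as a careful person would: the job done as asked, in the order asked, and still so for the second after the job is handed in, with the robot touching nothing.
It also fails if it takes over 64 s, if anything falls off the work surface, if the arm or the gripper's body presses on something with over 40 N, if the wrist force passes 120 N, or if a joint passes its speed limit or range.

## Working session

There is one attempt and no reset: what is moved stays moved. The work goes in short steps, Python scripts to look and compute and a shell command to move; the robot and the scene stay as the last step left them, time stands still between calls to the robot, and variables do not carry over. Pictures are saved under pics/ and viewed, about 8 in all and at most 12, crops included, and the job is handed in when it is done.

```bash
mkdir -p pics
python3 - <<'E'
from workcell import manip
import cv2, numpy as np
s=manip.read_state(); print(s)
for n in ("top","scene"):
    im=manip.camera(n); cv2.imwrite(f"pics/{n}0.png",im[:,:,::-1]); p=manip.camera_params(n); print(n,p)
print(manip.camera_params("wrist"))
E
```

```text
{'t': 0.0, 'joints': array([ 1.20448235,  0.61590143, -0.01263135,  1.42487863,  0.00810852,
        1.10339036, -0.04040757]), 'dq': array([ 1.23276737e-03, -1.33412348e-03,  6.39487183e-04, -5.27368490e-04,
       -2.04060922e-05, -5.36933500e-04,  9.98846146e-04]), 'effort': array([ 3.43959882e-04, -4.58938265e+01,  2.08778610e-01, -1.65745407e+01,
       -6.11422956e-02,  2.04701110e-02,  2.34619456e-04]), 'ee_pos': array([ 0.21640566, -0.61208722,  0.21749939]), 'tcp_rot': array([-0.11871258, -0.69675654, -0.12046975,  0.69708298]), 'contact_force': array([-0.4231512 ,  0.5458011 , -0.08827332]), 'wrist_torque': array([-0.04996507, -0.01767012, -0.02930892]), 'gripper_width': 1.0021428455050034}
top {'fx': 439.9306571889917, 'fy': 439.9306571889917, 'cx': 319.2385156950002, 'cy': 201.42448543549605, 'T': array([[ 0.0060974 , -0.99515809,  0.09809792,  0.47649541],
       [-0.99974633, -0.00819358, -0.02097959,  0.04999461],
       [ 0.02168178, -0.09794511, -0.9949556 ,  0.92424994],
       [ 0.        ,  0.        ,  0.        ,  1.        ]])}
scene {'fx': 435.5472127387898, 'fy': 435.5472127387898, 'cx': 324.4981581078242, 'cy': 200.75361671655014, 'T': array([[ 0.69547088,  0.456282  , -0.55509188,  1.07610893],
       [ 0.71823071, -0.41824443,  0.55607216, -0.47867665],
       [ 0.02156164, -0.78541603, -0.61859256,  0.6598804 ],
       [ 0.        ,  0.        ,  0.        ,  1.        ]])}
{'fx': 281.44640696749605, 'fy': 281.44640696749605, 'cx': 318.3894791424241, 'cy': 197.3965568886901, 'T': array([[ 0.33290649, -0.90856237, -0.2523642 ,  0.28677247],
       [-0.94295109, -0.32191279, -0.08494346, -0.59014588],
       [-0.00406284,  0.26624533, -0.96389674,  0.3844089 ],
       [ 0.        ,  0.        ,  0.        ,  1.        ]])}
```

View pics/top0.png

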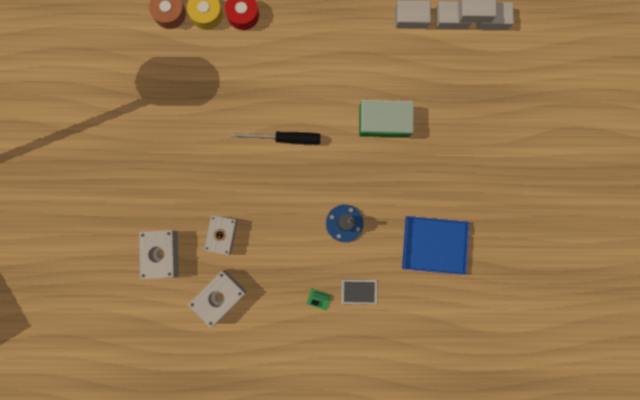

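View pics/scene0.png

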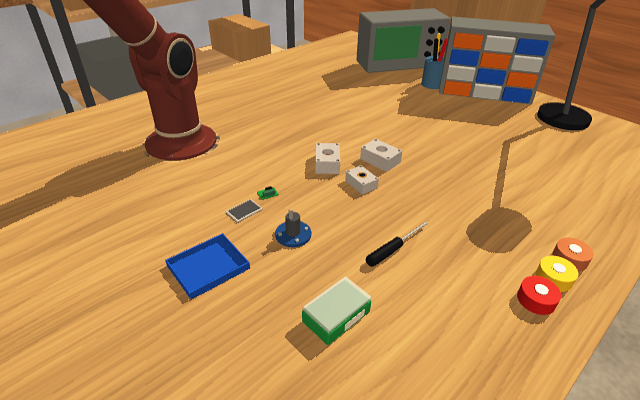

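Top view: the smallest housing is at about (220,236) with the brass capsule ring, the stand is at (345,223) and the tray at (436,246). The other two housings, at (157,255) and (217,299), are larger. I'll convert these to world positions.

```bash
cat > h.py <<'E'
from workcell import manip
import cv2, numpy as np
from scipy.spatial.transform import Rotation as Ro
def ray(uv,p,z):
    uv=np.atleast_2d(uv).astype(float); T=p["T"]
    d=np.c_[(uv[:,0]-p["cx"])/p["fx"],(uv[:,1]-p["cy"])/p["fy"],np.ones(len(uv))]@T[:3,:3].T
    o=T[:3,3]; return o+d*((z-o[2])/d[:,2])[:,None]
def proj(X,p):
    T=p["T"]; c=(np.atleast_2d(X)-T[:3,3])@T[:3,:3]
    return np.c_[c[:,0]/c[:,2]*p["fx"]+p["cx"],c[:,1]/c[:,2]*p["fy"]+p["cy"]]
def R(s=None):
    s=s or manip.read_state(); q=s["tcp_rot"]; return Ro.from_quat([q[1],q[2],q[3],q[0]]).as_matrix()
def yaw(Rm): return np.degrees(np.arctan2(Rm[1,1],Rm[0,1]))  # direction of jaw axis
def go(xyz,jaw=None):
    s=manip.read_state(); r=R(s); d=r.T@(np.array(xyz)-s["ee_pos"])*1000
    print("shift mm",d.round(1),"pos",s["ee_pos"].round(4),"jaw deg",yaw(r).round(2),"tilt",r[:,0].round(4))
    if jaw is not None:
        a=(jaw-yaw(r)+90)%180-90; print("turn about tool x (rad)",np.radians(-a).round(4),"alt",np.radians(-(a-np.sign(a)*180)).round(3))
def shot(name,cam="wrist"):
    p=manip.camera_params(cam); im=manip.camera(cam)[:,:,::-1].copy(); cv2.imwrite(f"pics/{name}.png",im); return im,p
E
python3 - <<'E'
from h import *
im=cv2.imread("pics/top0.png"); p=manip.camera_params("top"); hsv=cv2.cvtColor(im,cv2.COLOR_BGR2HSV)
m=((hsv[...,1]<70)&(hsv[...,2]>110)).astype(np.uint8)
for c in cv2.findContours(m,0,2)[0]:
    if cv2.contourArea(c)>200:
        r=cv2.minAreaRect(c); b=ray(cv2.boxPoints(r),p,.03); e=[np.linalg.norm(b[1]-b[0]),np.linalg.norm(b[2]-b[1])]
        l=(b[1]-b[0]) if e[0]>e[1] else b[2]-b[1]
        print("grey",np.round(r[0]),b.mean(0).round(4),np.round(e,4),"long axis deg",np.degrees(np.arctan2(l[1],l[0])).round(1))
m=((abs(hsv[...,0]-112)<12)&(hsv[...,1]>150)).astype(np.uint8)
for c in cv2.findContours(m,0,2)[0]:
    if cv2.contourArea(c)>200:
        r=cv2.minAreaRect(c); 
        print("blue",r,ray(r[0],p,.01).round(4),ray(cv2.boxPoints(r),p,.018).round(3).tolist())
go([.4,.25,.2])
E
```

```text
grey [359. 292.] [ 0.3838 -0.0498  0.03  ] [0.0685 0.0455] long axis deg -89.7
grey [216. 299.] [0.3681 0.2353 0.03  ] [0.0936 0.0651] long axis deg -44.2
grey [156. 254.] [0.4554 0.3565 0.03  ] [0.0659 0.0936] long axis deg -177.8
grey [220. 235.] [0.4958 0.2317 0.03  ] [0.072  0.0508] long axis deg -9.6
grey [387. 116.] [ 0.7451 -0.109   0.03  ] [0.0678 0.1101] long axis deg -91.0
grey [475.  12.] [ 0.9773 -0.301   0.03  ] [0.1658 0.0552] long axis deg -87.3
grey [413.  13.] [ 0.9722 -0.1674  0.03  ] [0.0735 0.0585] long axis deg -88.9
shift mm [  19.3 -751.6 -460.5] pos [ 0.2164 -0.6122  0.2176] jaw deg -70.53 tilt [-8.0e-04  2.2e-03 -1.0e+00]
```

Run:
```python
from h import *
p=manip.camera_params("top"); st=ray([345,223],p,.01)[0]; tr=ray([436,246],p,.01)[0]; print(st,tr)
go([st[0]-.02,st[1],.22])
go([.45,-.25,.24])
```

```text
[ 0.52195608 -0.02318701  0.01      ] [ 0.47547318 -0.21276329  0.01      ]
shift mm [  -1.3 -460.1 -465.6] pos [ 0.2164 -0.6122  0.2176] jaw deg -70.53 tilt [-8.0e-04  2.2e-03 -1.0e+00]
shift mm [ -21.8 -263.6 -341. ] pos [ 0.2164 -0.6122  0.2176] jaw deg -70.53 tilt [-8.0e-04  2.2e-03 -1.0e+00]
```

```bash
python3 -m creep '[[1,[0,-30,-31],0],[1,[0,-61,-62],0],[1,[0,-92,-93],0],[1,[0,-122,-124],0],[1,[0,-153,-155],0]]' 5
python3 -m creep '[[1,[0,-30,-31],0],[1,[0,-61,-62],0],[1,[0,-92,-93],0],[1,[0,-122,-124],0],[1,[0,-153,-155],0]]'
python3 -m creep '[[1,[0,-30,-31],0],[1,[0,-61,-62],0],[1,[0,-92,-93],0],[1,[0,-122,-124],0],[1,[0,-153,-155],0]]'
python3 -m creep '[[1,[0,0,0],0],[1,[0,0,0],0],[1,[0,0,0],0],[1,[0,0,0],0],[1,[0,0,0],0]]'
python3 - <<'E'
from h import *
im,p=shot("w1"); np.save("w1T.npy",p["T"]); go([.5,-.02,.22])
print(proj([[.522,-.023,.055]],p))
E
```

```text
t: 0.6
ee_pos: [0.3122, -0.4151, 0.2183]
tcp_rot: [-0.119, -0.697, -0.12, 0.697]
contact_force: [1.2, -0.1, 0.1]
gripper_width: 0.999
t: 1.1
ee_pos: [0.4072, -0.2193, 0.2185]
tcp_rot: [-0.119, -0.697, -0.12, 0.697]
contact_force: [1.0, -0.6, 0.5]
gripper_width: 1.001
t: 1.6
ee_pos: [0.5023, -0.0236, 0.2185]
tcp_rot: [-0.12, -0.697, -0.119, 0.697]
contact_force: [0.2, -0.3, 0.2]
gripper_width: 1.0
t: 2.1
ee_pos: [0.5016, -0.0266, 0.2187]
tcp_rot: [-0.119, -0.697, -0.118, 0.697]
contact_force: [0.1, 0.1, -0.6]
gripper_width: 1.001
shift mm [-1.3 -6.5 -0.4] pos [ 0.5017 -0.0263  0.2187] jaw deg -70.66 tilt [-1.e-04 -3.e-04 -1.e+00]
[[319.76121258 166.3641403 ]]
```

View pics/w1.png

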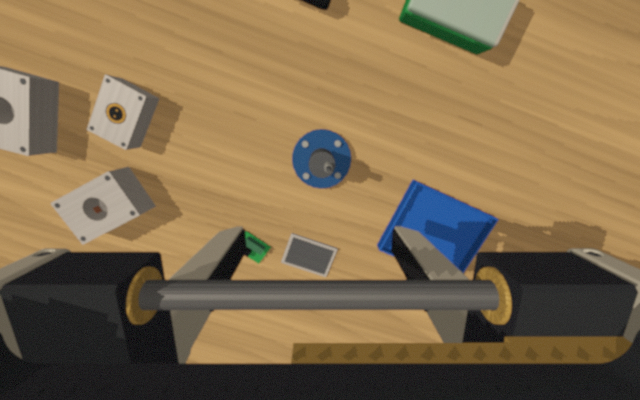

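The wrist view shows the stand's base at about (322,158), the pin near (328,168), the small housing with its capsule at (116,112) and the tray at (440,225). I'll measure all three from this picture and enlarge the stand.

Run:
```python
from h import *
im=cv2.imread("pics/w1.png"); p=manip.camera_params("wrist"); p["T"]=np.load("w1T.npy"); hsv=cv2.cvtColor(im,cv2.COLOR_BGR2HSV).astype(int)
m=((abs(hsv[...,0]-108)<15)&(hsv[...,1]>140)&(hsv[...,2]>40)).astype(np.uint8)
for c in cv2.findContours(m,0,2)[0]:
    if cv2.contourArea(c)>200:
        r=cv2.minAreaRect(c); print("blue",cv2.contourArea(c))
        if r[0][0]<380: e=cv2.fitEllipse(cv2.convexHull(c)); print(e, ray(e[0],p,.008).round(4))
        else:
            b=cv2.boxPoints(r); w=ray(b,p,.018); print("tray",w[:,:2].round(3).tolist(),w.mean(0).round(4))
m=((hsv[...,1]<60)&(hsv[...,2]>140)).astype(np.uint8)
for c in cv2.findContours(m,0,2)[0]:
    r=cv2.minAreaRect(c)
    if cv2.contourArea(c)>300 and r[0][1]<240:
        b=ray(cv2.boxPoints(r),p,.03); e=[np.linalg.norm(b[1]-b[0]),np.linalg.norm(b[2]-b[1])]
        l=(b[1]-b[0]) if e[0]>e[1] else b[2]-b[1]
        print("grey",np.round(r[0]),b.mean(0).round(4),np.round(e,4),"long axis deg",np.degrees(np.arctan2(l[1],l[0])).round(1))
x0,y0=285,122; a=cv2.resize(im[y0:y0+75,x0:x0+75],None,fx=8,fy=8,interpolation=cv2.INTER_CUBIC)
x1,y1=80,65; b=cv2.resize(im[y1:y1+100,x1:x1+80],None,fx=2.4,fy=2.4); 
out=np.zeros((600,795,3),np.uint8); out[:,:600]=a; out[:240,600:792]=b; cv2.imwrite("pics/c1.png",out)
```

```text
blue 4722.0
tray [[0.433, -0.14], [0.541, -0.141], [0.529, -0.28], [0.416, -0.289]] [ 0.4797 -0.2125  0.018 ]
blue 1485.0
((321.265625, 158.30029296875), (55.808937072753906, 56.10776901245117), 4.425185680389404) [[ 0.5258 -0.024   0.008 ]]
grey [ 95. 209.] [0.3651 0.2387 0.03  ] [0.1025 0.0661] long axis deg -44.1
grey [116. 111.] [0.4986 0.2309 0.03  ] [0.0782 0.051 ] long axis deg -12.0
grey [ 14. 112.] [0.4572 0.3463 0.03  ] [0.0338 0.1022] long axis deg -176.1
grey [463.  22.] [ 0.7239 -0.1218  0.03  ] [0.1206 0.0443] long axis deg -70.7
```

View pics/c1.png

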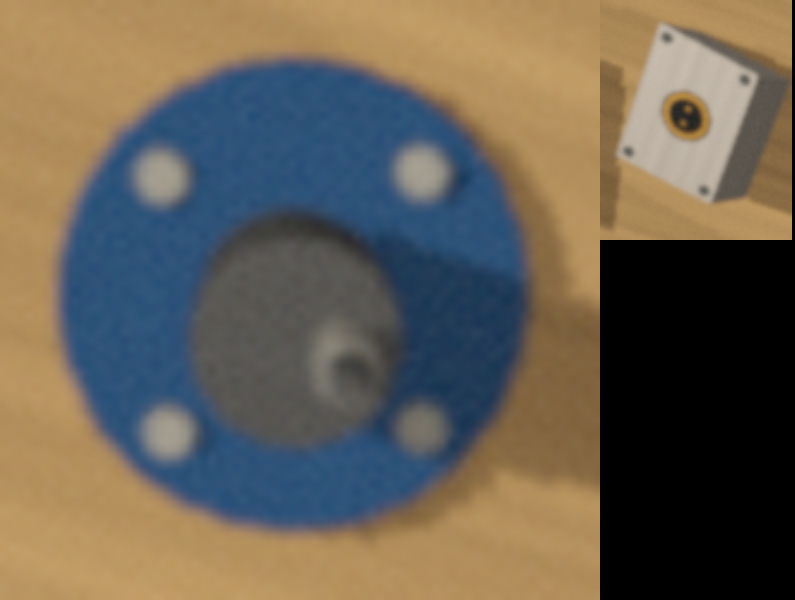

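The crop shows the pillar top centred at about (298,345), which is image (321.8,164.7), and the pin tip at about (348,374), which is image (328.1,168.3). The inset confirms the capsule sits in the small housing.

Run:
```python
from h import *
p=manip.camera_params("wrist")
a=ray([321.8,164.7],p,.055)[0]; b=ray([328.1,168.3],p,.079)[0]; print(a,b,np.linalg.norm((a-b)[:2]))
print(manip.read_state()["joints"].round(2))
go([.465,.237,.13],79.5)
```

```text
[ 0.5247841  -0.02430051  0.055     ] [ 0.52675826 -0.030684    0.079     ] 0.006681788111269261
[ 0.11  0.39 -0.14  1.84  0.07  0.92 -1.3 ]
shift mm [  88.6 -260.6  -52.5] pos [ 0.5017 -0.0263  0.2187] jaw deg -70.66 tilt [-1.e-04 -3.e-04 -1.e+00]
turn about tool x (rad) 0.5208 alt -2.621
```

```bash
python3 -m creep '[[1,[0,-46,-10],0],[1,[0,-92,-19],0],[1,[0,-138,-28],0],[1,[0,-184,-37],0],[1,[0,-230,-46],0]]'
python3 -m creep '[[1,[20,-10,-2],0.13],[1,[42,-20,-4],0.26],[1,[65,-30,-6],0.39],[1,[88,-30,-6],0.52],[1,[88,-30,-6],0.52]]'
python3 -m creep '[[1,[0,0,0],0],[1,[0,0,0],0],[1,[0,0,0],0],[1,[0,0,0],0],[1,[0,0,0],0]]'
python3 - <<'E'
from h import *
im,p=shot("w2"); np.save("w2T.npy",p["T"]); hsv=cv2.cvtColor(im,cv2.COLOR_BGR2HSV).astype(int)
print(proj([[.4986,.2309,.03]],p))
m=((hsv[...,1]<60)&(hsv[...,2]>140)).astype(np.uint8)
for c in cv2.findContours(m,0,2)[0]:
    r=cv2.minAreaRect(c)
    if cv2.contourArea(c)>1000 and r[0][1]<260:
        b=ray(cv2.boxPoints(r),p,.03); e=[np.linalg.norm(b[1]-b[0]),np.linalg.norm(b[2]-b[1])]
        l=(b[1]-b[0]) if e[0]>e[1] else b[2]-b[1]
        print("grey",np.round(r[0]),b.mean(0).round(4),np.round(e,4),"long axis deg",np.degrees(np.arctan2(l[1],l[0])).round(1))
m=((abs(hsv[...,0]-20)<8)&(hsv[...,1]>150)).astype(np.uint8)
m[:60]=0
for c in cv2.findContours(m,0,2)[0]:
    if cv2.contourArea(c)>60: e=cv2.fitEllipse(cv2.convexHull(c)); print("brass?",e,ray(e[0],p,.03).round(4))
go([.498,.231,.13],79.5)
E
```

```text
t: 2.65
ee_pos: [0.4686, 0.2082, 0.219]
tcp_rot: [0.119, 0.697, 0.119, -0.697]
contact_force: [0.6, 0.3, -0.5]
gripper_width: 0.997
t: 3.15
ee_pos: [0.4624, 0.2363, 0.1282]
tcp_rot: [0.062, -0.702, 0.065, 0.706]
contact_force: [-0.7, -0.3, 0.6]
gripper_width: 1.0
t: 3.65
ee_pos: [0.4648, 0.2374, 0.1313]
tcp_rot: [-0.064, 0.705, -0.063, -0.704]
contact_force: [0.4, 0.1, 0.4]
gripper_width: 0.999
[[317.10207014 163.31739318]]
grey [592. 215.] [ 0.397  -0.0306  0.03  ] [0.0734 0.0468] long axis deg -91.1
grey [199. 214.] [0.4677 0.3573 0.03  ] [0.0668 0.0793] long axis deg -172.8
grey [318. 162.] [0.4984 0.2296 0.03  ] [0.0489 0.071 ] long axis deg 171.1
brass? ((459.55877685546875, 351.38787841796875), (39.55147171020508, 363.3233337402344), 89.08076477050781) [[0.2529 0.1076 0.03  ]]
brass? ((493.1391906738281, 295.2384338378906), (33.942298889160156, 59.895206451416016), 164.15084838867188) [[0.3219 0.068  0.03  ]]
brass? ((143.68292236328125, 294.8418273925781), (33.63056182861328, 61.79454803466797), 15.94991683959961) [[0.3905 0.4437 0.03  ]]
brass? ((318.16796875, 163.3340301513672), (22.03282356262207, 22.345895767211914), 146.23410034179688) [[0.4984 0.2299 0.03  ]]
shift mm [  1.2   0.3 -33.9] pos [0.4647 0.2374 0.1311] jaw deg -100.32 tilt [ 7.e-04  5.e-04 -1.e+00]
turn about tool x (rad) 0.0031 alt -3.138
```

View pics/w2.png

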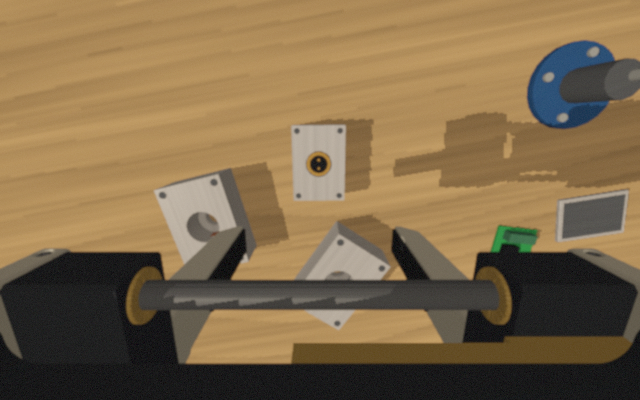

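The small housing's top is at (318,162), upright in the image and nearly aligned with the tool, and the finger paths beside it are clear. Next I centre over it and descend.

```bash
python3 -m creep '[[0.8,[0,0,-17],-0.02],[0.8,[0,0,-34],-0.02],[0.8,[20,0,-34],-0.02],[0.8,[45,0,-34],-0.02],[0.8,[70,0,-34],-0.02]]'
python3 -m creep '[[0.8,[15,0,0],0],[0.8,[30,0,0],0],[0.8,[40,0,0],0],[0.8,[40,0,0],0],[0.8,[40,0,0],0]]'
python3 - <<'E'
from h import *
go([.4984,.2298,.007],81)
E
```

```text
t: 4.2
ee_pos: [0.4984, 0.2314, 0.0603]
tcp_rot: [-0.057, 0.705, -0.056, -0.704]
contact_force: [0.6, 0.2, -0.4]
gripper_width: 0.801
t: 4.7
ee_pos: [0.4982, 0.2315, 0.021]
tcp_rot: [-0.057, 0.705, -0.056, -0.705]
contact_force: [-0.2, 0.1, 0.5]
gripper_width: 0.799
shift mm [14.   1.6 -0.5] pos [0.4982 0.2315 0.021 ] jaw deg -99.17 tilt [ 5.e-04  3.e-04 -1.e+00]
turn about tool x (rad) -0.003 alt 3.139
```

```bash
python3 -m creep '[[0.8,[5,1.5,0],0],[0.8,[10,1.5,0],0],[0.8,[13.5,1.5,0],0],[0.65,[13.5,1.5,0],0],[0.58,[13.5,1.5,0],0]]' 15
python3 -m creep '[[0.4,[0,0,0],0],[0.4,[0,0,0],0],[0.4,[0,0,0],0],[0.4,[0,0,0],0],[0.4,[0,0,0],0]]' 20
python3 -m creep '[[0.4,[0,0,0],0],[0.4,[0,0,0],0],[0.4,[0,0,0],0],[0.4,[-3,0,0],0],[0.4,[-6,0,0],0]]' 55
python3 -m creep '[[0.4,[-10,0,0],0],[0.4,[-30,0,0],0],[0.4,[-55,0,0],0],[0.4,[-80,0,0],0],[0.4,[-110,0,0],0]]' 55
python3 - <<'E'
from h import *
go([.5267,-.0307,.13],81)
E
```

```text
t: 5.2
ee_pos: [0.4976, 0.2299, 0.0072]
tcp_rot: [0.057, -0.705, 0.057, 0.705]
contact_force: [-0.3, 0.1, -0.1]
gripper_width: 0.675
t: 5.7
ee_pos: [0.4978, 0.2303, 0.0074]
tcp_rot: [-0.057, 0.705, -0.056, -0.705]
contact_force: [-0.2, 1.6, 0.3]
gripper_width: 0.536
t: 6.2
ee_pos: [0.4966, 0.2285, 0.0126]
tcp_rot: [0.056, -0.704, 0.058, 0.706]
contact_force: [0.4, 0.4, -4.3]
gripper_width: 0.532
t: 6.7
ee_pos: [0.4966, 0.2289, 0.1239]
tcp_rot: [0.056, -0.704, 0.057, 0.706]
contact_force: [0.4, -0.1, -4.1]
gripper_width: 0.533
shift mm [ -5.8 251.4 -71.2] pos [0.4966 0.2289 0.1239] jaw deg -99.2 tilt [-0.0023 -0.0015 -1.    ]
turn about tool x (rad) -0.0035 alt 3.138
```

```bash
python3 -m creep '[[0.4,[0,40,0],0],[0.4,[0,85,-3],0],[0.4,[0,130,-5],0],[0.4,[0,175,-8],0],[0.4,[0,215,-10],0]]'
python3 -m creep '[[0.4,[0,18,0],0],[0.4,[0,36,0],0],[0.4,[0,36,0],0],[0.4,[0,36,0],0],[0.4,[0,36,0],0]]'
python3 - <<'E'
from h import *
im,p=shot("w3"); np.save("w3T.npy",p["T"]); go([.5267,-.0307,.124],81)
s=manip.read_state(); print(p["T"].tolist()); print(proj([s["ee_pos"]+[0,0,.0227],[.5267,-.0307,.079],[.525,-.0243,.055]],p))
E
```

```text
t: 7.2
ee_pos: [0.4722, 0.0132, 0.1237]
tcp_rot: [0.057, -0.705, 0.058, 0.705]
contact_force: [0.6, -0.1, -4.1]
gripper_width: 0.533
t: 7.7
ee_pos: [0.4677, -0.0179, 0.1234]
tcp_rot: [-0.056, 0.705, -0.055, -0.705]
contact_force: [0.4, 0.4, -3.8]
gripper_width: 0.533
shift mm [ -0.7   3.4 -60.3] pos [ 0.4677 -0.0179  0.1233] jaw deg -99.03 tilt [ 3.e-04  9.e-04 -1.e+00]
turn about tool x (rad) -0.0005 alt 3.141
[[-0.15773766431645372, -0.9518198434849298, -0.26297873450967835, 0.541121286539223], [-0.9874787488980322, 0.1514656314012199, 0.04408948830509885, -0.03178828981698714], [-0.0021330097902876135, 0.26664048464655904, -0.9637937031422653, 0.29022050739601973], [0.0, 0.0, 0.0, 1.0]]
[[315.09693251 256.85127529]
 [320.62930566 139.82369795]
 [313.09595169 141.12458007]]
```

View pics/w3.png

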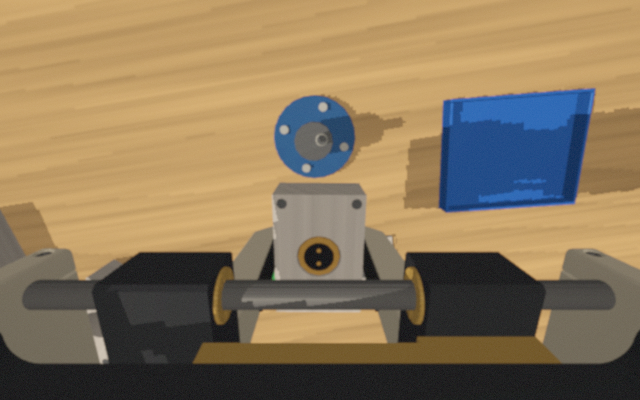

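The picture shows the capsule held in the hand at about (319,256), the pin tip near (321,139) and the tray at (517,150). I'll enlarge the crops to refine these.

Run:
```python
from h import *
im=cv2.imread("pics/w3.png"); p=manip.camera_params("wrist"); p["T"]=np.load("w3T.npy"); hsv=cv2.cvtColor(im,cv2.COLOR_BGR2HSV).astype(int)
m=((abs(hsv[...,0]-20)<10)&(hsv[...,1]>110)).astype(np.uint8); m[:232]=0;m[280:]=0;m[:,:290]=0;m[:,350:]=0
c=max(cv2.findContours(m,0,2)[0],key=cv2.contourArea); e=cv2.fitEllipse(cv2.convexHull(c)); print("brass",e,cv2.boundingRect(c))
m=((abs(hsv[...,0]-108)<15)&(hsv[...,1]>140)&(hsv[...,2]>40)).astype(np.uint8)
for c in cv2.findContours(m,0,2)[0]:
    if cv2.contourArea(c)>1500:
        r=cv2.minAreaRect(c)
        if r[0][0]<380: e=cv2.fitEllipse(cv2.convexHull(c)); print("base",e, ray(e[0],p,.009).round(4))
        else: print("tray",ray(r[0],p,.012),[ray(q,p,.018)[0,:2].round(3).tolist() for q in cv2.boxPoints(r)])
a=cv2.resize(im[115:165,290:340],None,fx=11,fy=11,interpolation=cv2.INTER_CUBIC)[:550]
b=cv2.resize(im[230:285,285:355],None,fx=3.4,fy=3.4,interpolation=cv2.INTER_CUBIC)
out=np.zeros((560,795,3),np.uint8); out[:550,:550]=a; out[:b.shape[0],552:552+b.shape[1]]=b; cv2.imwrite("pics/c3.png",out)
```

```text
brass ((318.2991027832031, 255.39505004882812), (37.59876251220703, 41.421451568603516), 88.19373321533203) (298, 237, 42, 38)
base ((314.1466064453125, 136.0745391845703), (77.34949493408203, 79.24414825439453), 173.10595703125) [[ 0.5265 -0.0246  0.009 ]]
tray [[ 0.48207717 -0.21828387  0.012     ]] [[0.542, -0.137], [0.528, -0.281], [0.419, -0.299], [0.433, -0.139]]
```

View pics/c3.png

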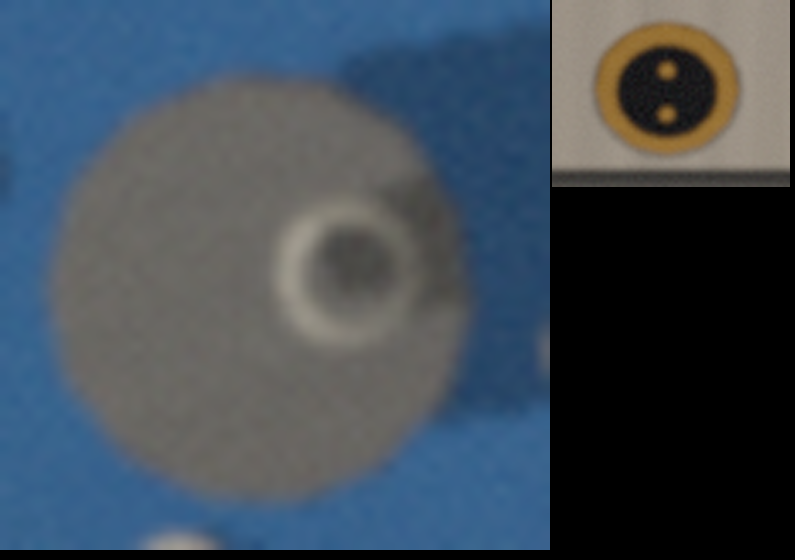

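Run:
```python
from h import *
p=manip.camera_params("wrist"); p["T"]=np.load("w3T.npy"); s=manip.read_state(); r=R(s); t=s["ee_pos"]
pin=ray([321.2,139.1],p,.079)[0]; pil=ray([313.1,140.7],p,.055)[0]; cap=ray([318.3,255.4],p,t[2]+.0227)[0]
print(pin,pil,np.linalg.norm((pin-pil)[:2]))
print("pin in tool",r.T@(pin-t)*1e3,"cap",r.T@(cap-t)*1e3,"diff",r.T@(pin-cap)*1e3)
```

```text
[ 0.52715076 -0.03119649  0.079     ] [ 0.5253378  -0.02435907  0.055     ] 0.007073697873625618
pin in tool [ 44.31380742   3.88064895 -60.83250332] cap [-22.70162338   1.78732583  -0.90543626] diff [ 67.0154308    2.09332312 -59.92706706]
```

```bash
python3 -m creep '[[0.4,[0,1,-15],0],[0.4,[0,2,-30],0],[0.4,[0,3,-45],0],[0.4,[0,3,-60],0],[0.4,[0,3,-60],0]]'
python3 -m creep '[[0.4,[10,0,0],0],[0.4,[20,0,0],0],[0.4,[28,0,0],0],[0.4,[33,0,0],0],[0.4,[33,0,0],0]]'
python3 -m creep '[[0.4,[0,0,0],0],[0.4,[0,0,0],0],[0.4,[0,0,0],0],[0.4,[0,0,0],0],[0.4,[0,0,0],0]]'
python3 - <<'E'
from h import *
s=manip.read_state(); r=R(s); print(s["wrist_torque"],s["contact_force"])
print("pin rel tool (raw)",r.T@(np.array([.52715,-.0312,.079])-s["ee_pos"])*1e3, r[:,0])
E
```

```text
t: 8.25
ee_pos: [0.5286, -0.031, 0.1232]
tcp_rot: [-0.056, 0.706, -0.056, -0.704]
contact_force: [-0.7, 0.8, -4.6]
gripper_width: 0.535
t: 8.75
ee_pos: [0.5252, -0.032, 0.0891]
tcp_rot: [0.057, -0.704, 0.057, 0.706]
contact_force: [0.6, 0.0, -4.2]
gripper_width: 0.531
t: 9.25
ee_pos: [0.5263, -0.0321, 0.0904]
tcp_rot: [-0.057, 0.705, -0.057, -0.705]
contact_force: [0.3, -0.7, -5.4]
gripper_width: 0.534
[ 0.04379455  0.04019611 -0.05632158] [ 0.27345491 -0.71767252 -5.37678721]
pin rel tool (raw) [11.39475106 -1.00770075 -0.64928326] [ 4.54577563e-04  3.59416630e-05 -9.99999896e-01]
```

```bash
python3 -m creep '[[0.4,[0,-1.5,0],0],[0.4,[0,-1.5,0],0],[0.4,[1,-1.5,0],0],[0.4,[2,-1.5,0],0],[0.4,[2.5,-1.5,0],0]]'
python3 -m creep '[[0.4,[0.3,0,0],0],[0.4,[0.6,0,0],0],[0.4,[0.9,0,0],0],[0.4,[1.2,0,0],0],[0.4,[1.2,0,0],0]]'
python3 - <<'E'
from h import *
s=manip.read_state(); r=R(s); print(s["wrist_torque"],s["contact_force"])
print("pin rel tool (raw)",r.T@(np.array([.52715,-.0312,.079])-s["ee_pos"])*1e3, r[:,0])
E
```

```text
t: 9.75
ee_pos: [0.5264, -0.0306, 0.0875]
tcp_rot: [0.057, -0.705, 0.057, 0.705]
contact_force: [0.3, -0.6, -2.6]
gripper_width: 0.534
t: 10.25
ee_pos: [0.5265, -0.0306, 0.0865]
tcp_rot: [0.057, -0.705, 0.057, 0.705]
contact_force: [-0.2, -0.4, -3.2]
gripper_width: 0.533
[ 0.02687893 -0.02556295 -0.03360028] [-0.15052651 -0.39883136 -3.21470595]
pin rel tool (raw) [ 7.46372476  0.50706515 -0.78477405] [-1.82542925e-05  7.67733209e-05 -9.99999997e-01]
```

```bash
python3 -m creep '[[0.4,[0.3,0,0],0],[0.4,[0.6,0,0],0],[0.4,[0.9,0,0],0],[0.4,[1.2,0,0],0],[0.4,[1.2,0,0],0]]'
```

```text
t: 10.75
ee_pos: [0.5264, -0.0306, 0.0853]
tcp_rot: [0.057, -0.705, 0.057, 0.705]
contact_force: [-0.3, -1.1, -3.3]
gripper_width: 0.53
```

```bash
python3 -c "
from h import *
s=manip.read_state(); print(s['contact_force'],s['wrist_torque'],s['ee_pos'])"
```

```text
[-0.3497745  -1.07004651 -3.26345474] [ 0.03361661  0.01201207 -0.03989778] [ 0.52642434 -0.03058319  0.08525278]
```

```bash
python3 -m creep '[[0.4,[0.3,0,0],0],[0.4,[0.6,0,0],0],[0.4,[0.9,0,0],0],[0.4,[1.2,0,0],0],[0.4,[1.2,0,0],0]]'
```

```text
t: 11.25
ee_pos: [0.5264, -0.0306, 0.084]
tcp_rot: [0.057, -0.705, 0.057, 0.705]
contact_force: [-0.7, -0.0, -4.6]
gripper_width: 0.533
```

```bash
python3 -m creep '[[0.4,[0.3,0,0],0],[0.4,[0.6,0,0],0],[0.4,[0.9,0,0],0],[0.4,[1.2,0,0],0],[0.4,[1.2,0,0],0]]'
```

```text
t: 11.75
ee_pos: [0.5264, -0.0306, 0.0828]
tcp_rot: [0.057, -0.705, 0.057, 0.705]
contact_force: [0.6, -0.1, -3.4]
gripper_width: 0.535
```

The underside is about 3.5 mm below the tip height with no force, so the pin is in the hole. I'll carry on down to meet the capsule.

```bash
python3 -m creep '[[0.4,[0.5,0,0],0],[0.4,[1,0,0],0],[0.4,[1.5,0,0],0],[0.4,[2,0,0],0],[0.4,[2.5,0,0],0]]'
python3 -m creep '[[0.4,[0.5,0,0],0],[0.4,[1,0,0],0],[0.4,[1.5,0,0],0],[0.4,[2,0,0],0],[0.4,[2.5,0,0],0]]'
```

```text
t: 12.25
ee_pos: [0.5265, -0.0306, 0.0803]
tcp_rot: [0.057, -0.705, 0.057, 0.705]
contact_force: [0.4, -0.4, -4.2]
gripper_width: 0.536
t: 12.75
ee_pos: [0.5267, -0.0306, 0.0782]
tcp_rot: [-0.057, 0.705, -0.057, -0.705]
contact_force: [-0.6, -0.1, 0.2]
gripper_width: 0.535
```

```bash
python3 -m creep '[[0.4,[0.5,0,0],0],[0.4,[1,0,0],0],[0.4,[1.5,0,0],0],[0.4,[2,0,0],0],[0.4,[2,0,0],0]]'
```

```text
t: 13.25
ee_pos: [0.527, -0.0307, 0.0769]
tcp_rot: [-0.057, 0.705, -0.057, -0.704]
contact_force: [-0.8, -0.2, 5.8]
gripper_width: 0.534
```

```bash
python3 -m creep '[[0.4,[0.5,0,0],0],[0.4,[1,0,0],0],[0.4,[1.5,0,0],0],[0.4,[2,0,0],0],[0.4,[2.5,0,0],0]]'
python3 -m creep '[[0.4,[0.5,0,0],0],[0.4,[1,0,0],0],[0.4,[1.5,0,0],0],[0.4,[2,0,0],0],[0.4,[2.5,0,0],0]]'
```

```text
t: 13.75
ee_pos: [0.527, -0.0307, 0.0744]
tcp_rot: [-0.057, 0.705, -0.057, -0.704]
contact_force: [-2.8, -0.2, 7.0]
gripper_width: 0.532
t: 14.25
ee_pos: [0.527, -0.0306, 0.0718]
tcp_rot: [-0.057, 0.705, -0.057, -0.704]
contact_force: [-0.8, -0.8, 5.8]
gripper_width: 0.538
```

```bash
python3 -m creep '[[0.4,[0.5,0,0],0],[0.4,[1,0,0],0],[0.4,[1.5,0,0],0],[0.4,[2,0,0],0],[0.4,[2.5,0,0],0]]'
python3 -m creep '[[0.4,[0.5,0,0],0],[0.4,[1,0,0],0],[0.4,[1.5,0,0],0],[0.4,[2,0,0],0],[0.4,[2,0,0],0]]'
```

```text
t: 14.75
ee_pos: [0.5271, -0.0306, 0.0693]
tcp_rot: [-0.057, 0.705, -0.057, -0.704]
contact_force: [-2.5, -0.1, 5.6]
gripper_width: 0.532
t: 15.25
ee_pos: [0.5261, -0.0305, 0.0659]
tcp_rot: [0.057, -0.704, 0.057, 0.705]
contact_force: [-0.3, -0.6, -3.7]
gripper_width: 0.537
```

```bash
python3 -m creep '[[0.4,[0.5,0,0],0],[0.4,[1,0,0],0],[0.4,[1.5,0,0],0],[0.4,[2,0,0],0],[0.4,[2.4,0,0],0]]'
python3 -m creep '[[0.4,[0.3,0,0],0],[0.4,[0.6,0,0],0],[0.4,[0.8,0,0],0],[0.4,[0.8,0,0],0],[0.4,[0.8,0,0],0]]'
```

```text
t: 15.75
ee_pos: [0.5265, -0.0306, 0.0639]
tcp_rot: [-0.057, 0.705, -0.057, -0.705]
contact_force: [0.8, 0.9, -3.0]
gripper_width: 0.531
t: 16.25
ee_pos: [0.5265, -0.0306, 0.0632]
tcp_rot: [-0.057, 0.705, -0.057, -0.705]
contact_force: [0.4, 0.8, -3.4]
gripper_width: 0.535
```

```bash
python3 -m creep '[[0.4,[0.2,0,0],0],[0.4,[0.4,0,0],0],[0.4,[0.6,0,0],0],[0.4,[0.8,0,0],0],[0.4,[0.8,0,0],0]]'
```

```text
t: 16.75
ee_pos: [0.5265, -0.0306, 0.0624]
tcp_rot: [-0.057, 0.705, -0.057, -0.705]
contact_force: [0.1, -0.1, -3.0]
gripper_width: 0.532
```

```bash
python3 -m creep '[[0.4,[0.2,0,0],0],[0.4,[0.4,0,0],0],[0.4,[0.6,0,0],0],[0.4,[0.6,0,0],0],[0.4,[0.6,0,0],0]]'
```

```text
t: 17.25
ee_pos: [0.5265, -0.0306, 0.0623]
tcp_rot: [-0.057, 0.705, -0.057, -0.705]
contact_force: [-2.8, -0.6, 5.7]
gripper_width: 0.534
```

```bash
python3 -m creep '[[0.4,[0.2,0,0],0],[0.4,[0.4,0,0],0],[0.4,[0.6,0,0],0],[0.4,[0.6,0,0],0],[0.4,[0.6,0,0],0]]'
```

```text
t: 17.75
ee_pos: [0.5265, -0.0306, 0.0623]
tcp_rot: [-0.057, 0.705, -0.057, -0.705]
contact_force: [-3.2, 0.6, 9.4]
gripper_width: 0.532
```

Seated: the height stopped at 0.0623 m and the force is rising gently (about 13 N net). I'll ease off, release, rise just above the housing top and look.

```bash
python3 -m creep '[[0.4,[-0.4,0,0],0],[0.4,[-0.8,0,0],0],[0.5,[-0.8,0,0],0],[0.62,[-0.8,0,0],0],[0.68,[-0.8,0,0],0]]' 10
python3 -m creep '[[0.68,[0,0,0],0],[0.68,[-5,0,0],0],[0.68,[-12,0,0],0],[0.68,[-20,0,0],0],[0.68,[-27,0,0],0]]'
python3 -m creep '[[0.68,[0,0,0],0],[0.68,[0,0,0],0],[0.68,[0,0,0],0],[0.68,[0,0,0],0],[0.68,[0,0,0],0]]'
python3 - <<'E'
from h import *
im,p=shot("w4"); sc,ps=shot("s4","scene"); s=manip.read_state(); t=s["ee_pos"]
print(proj([[t[0],t[1],.101]],p), s["contact_force"])
u,v=proj([[.525,-.024,.08]],ps)[0].astype(int); print(u,v)
a=cv2.resize(sc[v-45:v+40,u-60:u+60],None,fx=3.3,fy=3.3,interpolation=cv2.INTER_CUBIC); b=cv2.resize(im[150:310,220:420],None,fx=1.95,fy=1.95)
out=np.zeros((320,795,3),np.uint8); out[:a.shape[0],:a.shape[1]]=a; out[:b.shape[0],400:400+b.shape[1]]=b; cv2.imwrite("pics/c4.png",out)
E
```

```text
t: 18.25
ee_pos: [0.527, -0.0306, 0.0617]
tcp_rot: [-0.057, 0.705, -0.056, -0.705]
contact_force: [0.8, -0.1, 0.0]
gripper_width: 0.655
t: 18.75
ee_pos: [0.5268, -0.0306, 0.09]
tcp_rot: [-0.057, 0.705, -0.057, -0.704]
contact_force: [0.6, 0.5, 1.0]
gripper_width: 0.68
t: 19.25
ee_pos: [0.5263, -0.0306, 0.0887]
tcp_rot: [0.057, -0.705, 0.057, 0.705]
contact_force: [-0.6, -0.2, 0.3]
gripper_width: 0.681
[[315.46189331 248.66566684]] [-0.11639153  0.6075427  -0.58774267]
291 207
```

View pics/c4.png

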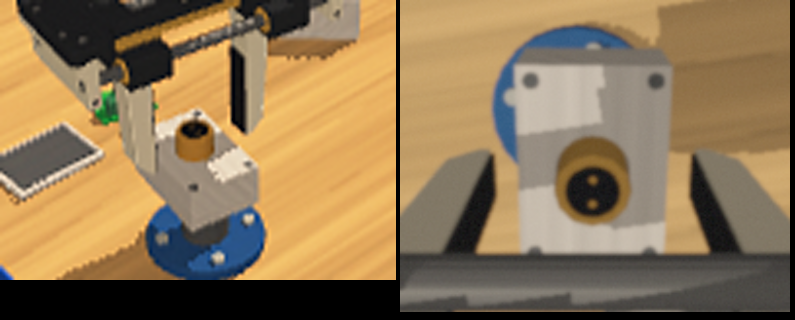

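The housing sits flat on the pillar and the capsule stands proud between the fingers. Now I grip the capsule.

```bash
python3 -m creep '[[0.45,[0,0,0],0],[0.35,[0,0,0],0],[0.2,[0,0,0],0],[0.15,[0,0,0],0],[0.15,[0,0,0],0]]' 10
python3 -m creep '[[0.15,[0,0,0],0],[0.15,[0,0,0],0],[0.15,[0,0,0],0],[0.15,[0,0,0],0],[0.15,[0,0,0],0]]' 20
python3 -m creep '[[0.15,[-2,0,0],0],[0.15,[-5,0,0],0],[0.15,[-12,0,0],0],[0.15,[-22,0,0],0],[0.15,[-35,0,0],0]]'
python3 - <<'E'
from h import *
go([.479,-.214,.13])
E
```

```text
t: 19.85
ee_pos: [0.5265, -0.0306, 0.089]
tcp_rot: [-0.057, 0.705, -0.057, -0.705]
contact_force: [1.6, -0.8, -0.2]
gripper_width: 0.3
t: 20.35
ee_pos: [0.5265, -0.0306, 0.089]
tcp_rot: [0.057, -0.705, 0.057, 0.705]
contact_force: [0.2, 0.1, 0.3]
gripper_width: 0.25
t: 20.85
ee_pos: [0.5263, -0.0306, 0.1247]
tcp_rot: [0.057, -0.705, 0.057, 0.705]
contact_force: [0.1, 1.1, -0.8]
gripper_width: 0.252
shift mm [ -5.3 188.6  17.4] pos [ 0.5263 -0.0306  0.1247] jaw deg -99.18 tilt [-4.e-04  1.e-04 -1.e+00]
```

```bash
python3 -m creep '[[0.15,[0,25,2],0],[0.15,[0,60,5],0],[0.15,[0,100,9],0],[0.15,[0,140,13],0],[0.15,[0,175,17],0]]'
python3 -m creep '[[0.15,[0,13,0],0],[0.15,[15,13,0],0],[0.15,[35,13,0],0],[0.15,[55,13,0],0],[0.15,[75,13,0],0]]'
python3 -m creep '[[0.15,[0,0,0],0],[0.15,[0,0,0],0],[0.15,[0,0,0],0],[0.15,[0,0,0],0],[0.15,[0,0,0],0]]'
python3 - <<'E'
from h import *
im,p=shot("w5"); go([.479,-.214,.013])
E
```

```text
t: 21.35
ee_pos: [0.4814, -0.203, 0.125]
tcp_rot: [-0.057, 0.705, -0.057, -0.704]
contact_force: [0.5, -0.3, 0.0]
gripper_width: 0.25
t: 21.85
ee_pos: [0.4809, -0.2122, 0.049]
tcp_rot: [-0.056, 0.706, -0.056, -0.704]
contact_force: [0.8, -0.8, -0.8]
gripper_width: 0.251
t: 22.35
ee_pos: [0.4803, -0.2136, 0.0499]
tcp_rot: [-0.056, 0.705, -0.057, -0.704]
contact_force: [1.0, 0.6, -0.4]
gripper_width: 0.253
shift mm [36.7  0.6  1.1] pos [ 0.4801 -0.2136  0.0497] jaw deg -99.18 tilt [ 1.2e-03 -4.0e-04 -1.0e+00]
```

View pics/w5.png

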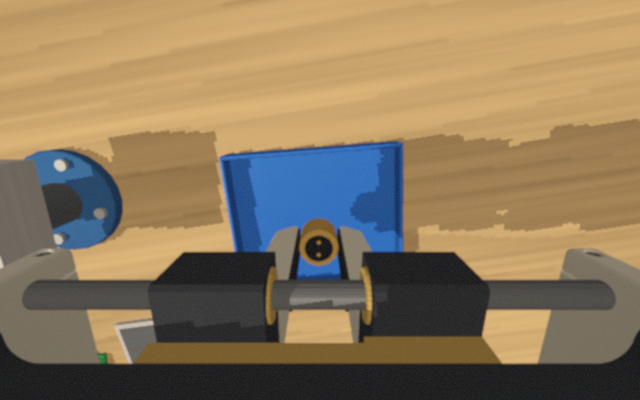

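The capsule at (318,246) is held upright over the tray, well inside its walls. Now I lower it.

```bash
python3 -m creep '[[0.15,[12,0,0],0],[0.15,[22,0,0],0],[0.15,[30,0,0],0],[0.15,[33,0,0],0],[0.15,[34,0,0],0]]'
python3 -m creep '[[0.15,[0.5,0,0],0],[0.15,[1,0,0],0],[0.15,[1.5,0,0],0],[0.15,[2,0,0],0],[0.15,[2,0,0],0]]' 8
```

```text
t: 22.9
ee_pos: [0.4793, -0.2133, 0.0141]
tcp_rot: [0.057, -0.704, 0.056, 0.705]
contact_force: [0.1, 0.2, -1.3]
gripper_width: 0.25
t: 23.4
ee_pos: [0.4798, -0.2135, 0.0131]
tcp_rot: [-0.057, 0.705, -0.057, -0.705]
contact_force: [-0.3, -0.1, 0.1]
gripper_width: 0.253
```

```bash
python3 -m creep '[[0.15,[0.3,0,0],0],[0.15,[0.6,0,0],0],[0.15,[0.9,0,0],0],[0.15,[0.9,0,0],0],[0.15,[0.9,0,0],0]]'
```

```text
t: 23.9
ee_pos: [0.4798, -0.2135, 0.0129]
tcp_rot: [-0.056, 0.705, -0.057, -0.705]
contact_force: [-1.7, 0.6, 6.4]
gripper_width: 0.256
```

Floor contact. I'll release and rise straight up.

```bash
python3 -m creep '[[0.15,[-0.7,0,0],0],[0.3,[-0.7,0,0],0],[0.36,[-0.7,0,0],0],[0.42,[-0.7,0,0],0],[0.45,[-0.7,0,0],0]]'
python3 -m creep '[[0.45,[0,0,0],0],[0.45,[-10,0,0],0],[0.45,[-25,0,0],0],[0.45,[-45,0,0],0],[0.45,[-70,0,0],0]]'
python3 -m creep '[[0.45,[-30,0,0],0],[0.45,[-70,0,0],0],[0.45,[-90,0,0],0],[0.45,[-90,0,0],0],[0.45,[-90,0,0],0]]'
python3 - <<'E'
from h import *
im,p=shot("w6"); sc,ps=shot("s6","scene"); tp,_=shot("t6","top")
x=cv2.resize(sc[120:340,140:420],None,fx=1.42,fy=1.42); y=cv2.resize(im[60:340,100:560],None,fx=.86,fy=.86)
z=cv2.resize(tp[90:320,120:500],None,fx=1.05,fy=1.05)
out=np.zeros((570,795,3),np.uint8); out[:x.shape[0],:x.shape[1]]=x; out[:y.shape[0],399:399+y.shape[1]]=y[:,:396]; out[320:320+z.shape[0],:z.shape[1]]=z; cv2.imwrite("pics/c6.png",out)
E
```

```text
t: 24.4
ee_pos: [0.4797, -0.2134, 0.0126]
tcp_rot: [0.057, -0.705, 0.056, 0.705]
contact_force: [-0.1, 0.0, 0.0]
gripper_width: 0.436
t: 24.9
ee_pos: [0.4792, -0.2133, 0.0836]
tcp_rot: [0.057, -0.704, 0.056, 0.705]
contact_force: [0.5, 0.3, -0.1]
gripper_width: 0.447
t: 25.4
ee_pos: [0.4794, -0.2134, 0.1731]
tcp_rot: [-0.057, 0.705, -0.057, -0.705]
contact_force: [-0.4, 0.7, -0.6]
gripper_width: 0.452
```

View pics/c6.png

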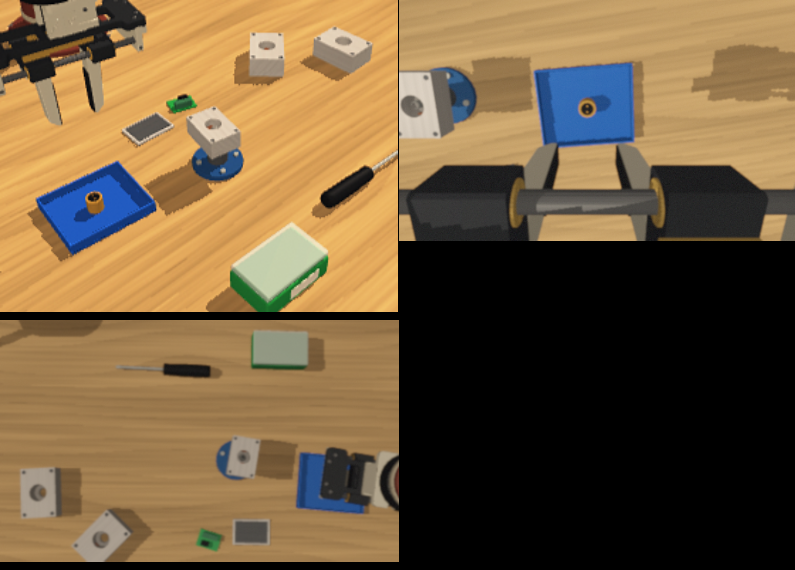

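The capsule stands upright in the tray, the housing sits flat on the stand, the bystanders look unmoved and the gripper is clear.

```bash
python3 -c "
from workcell import manip
print(manip.job_done())"
```

```text
the job is handed in; nothing more can be done
None
```

The capsule is standing upright in the blue tray and the housing is sitting on the stand; I handed the job in at about 25.5 s of the 64 s allowed.

- **Finding the pin:** I located it in the wrist camera at 7.07 mm from the pillar centre, against the 7 mm given. I lowered the housing over it in about 1 mm steps; the pin went into the hole without any contact force.
- **Pressing out:** pushing the capsule up took about 10 N. The housing seated on the pillar with about 13 N at the last reading. Forces were read at the end of each 0.5 s move, so a brief peak in between would not show.
- **Placing the capsule:** I pulled it straight out and released it on the tray floor; the last force reading before release was 6.4 N.
- **Last checks:** the final scene, wrist and top pictures show the capsule upright in the tray and the housing flat on the stand. The bystanders look unmoved, and the gripper is well clear, open and at zero force.
- **One disagreement:** wrist-camera estimates of the sideways position of capsule and pin differed by up to 2 mm depending on distance. I aimed between them, and the fit confirmed the choice.

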